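Line up the painted standees by height

ROBOT

A 6-joint arm with a two-finger parallel gripper is mounted at the origin on the work surface. World frame = base frame: x ahead of the robot, y to its left, z up, the work surface at z = 0. Lengths are in m, angles in rad, forces in N, time in s.
With the tool pointing down it reaches from about 0.375 to 0.9 m from the base axis. Payload 3.1 kg.
Tool frame: the origin (TCP) lies at the very end of the fingers, on their centre line; the grasp point (between the pads) lies 19 mm behind it; y points along the fingers, x is the direction in which the jaws open and shut, and the axes are right-handed (so a half turn about y gives the same grasp; the last joint's range is limited). The gripper opens to 85 mm and grips with 20 to 120 N. Pads are 22 mm wide; open, the fingers measure 114 mm over their backs; the gripper's body (76 mm by 85 mm) begins 54 mm behind the grasp point. The pads swing forward as they close: fully open they stand 13 mm farther back than shut.
Start: joints at [-0.178, 0.527, 1.433, -0, 1.181, -0.178], TCP at [0.625, 0, 0.231] pointing down, gripper open.
Joint ranges: [-3.08, 3.08], [-0.75, 2.2], [0.22, 2.44], [-1.43, 4.57], [0, 2.65], [-2.85, 2.85]. Speed limits (rad/s): [2.79, 2.79, 3.14, 3.14, 3.14, 3.14].

INTERFACE

Orientations are given as a unit quaternion [w, x, y, z].
In Python, from station import get_obs, read_camera, camera_info, job gives the robot as it stands.
- The arm moves only by the shell command python3 -m pendant 'ROWS' [FORCE]. ROWS is JSON, a list of rows, each an object of numbers: "ax", "ay", "az": the turn, a rotation vector about the world's x, y, z in degrees; "dx", "dy", "dz": the shift along the world's x, y, z in mm; "jaw": the opening, from -1 (shut) to 1 (fully open), so that 0 is half open. A call has 1 to 10 rows; each row is the pose to reach, as a shift and turn from the pose commanded when the call began; what a row does not reach only later rows make up. A row lasts 1/12 s, in which the tool goes at most 41.7 mm and 7.16 degrees, less where a joint would pass 70% of its speed; a pose out of reach is approached as far as the arm can. A call with a gripper value outside its range is refused whole. The fingers move at their own pace and stop on an object; FORCE is the grip in N (left out, the last holds). Time passes only in rows, so rows that repeat a pose let the fingers close. It gives the time, the measured TCP pose, the force and the opening at its end, in the units of the state.
- get_obs(): the state, without advancing time (a new reading comes with each control period).
- read_camera(name): name is "scene" or "side" or "wrist"; returns the picture (400x640x3 uint8, red, green, blue); there is no depth.
- camera_info(name): a dict with "fx", "fy", "cx", "cy" (pixels), "eye" and "orientation" of the camera in the world; the wrist camera has in their place "hand_eye" (4x4, takes a point from camera to tool coordinates, whose origin is the TCP and whose axes are the tool frame's). Camera axes: x right, y up, looking along -z (the intrinsics and any distortion apply to the point x, -y, -z); pixel columns grow to the right and rows downward; lengths in m; the calibration is good to about 2 mm. A picture is of the moment at which its call begins: read the wrist's pose just before it. camera_info takes no time and is no camera call.
- job.hand_in(): hands the job in, once; it reports no verdict.
The state is a dict: "time": time; "q": joint angles; "dq": joint speeds; "joint_efforts": joint torques, N m; "tcp_pos": TCP position; "orientation": TCP orientation; "ft_force": force on the tool from outside, world axes, zero at the start; "wrist_torque": the same for the moment, N m; "gripper_width": finger opening in m.
Only numpy, scipy, OpenCV 4.12 (cv2) and the standard library are available. Lean on these libraries where they do the work, as an engineer would, in place of code of your own. Each camera call takes 0.05 s, during which the arm holds its last target. There are 200 camera calls.

TASK

Line up the four painted wooden standees in the four trays of the oak stand in order of height, the tallest in the tray next to the navy dice mug and stepping down to the shortest at the other end. Each must stand upright inside its tray's recess with its flat faces parallel to the row (either side may face front). Leave the mug and the orange die where they are.

Things in the scene. Friction and masses are not known exactly. Their poses are not given: they have to be found in the camera images.
- standee_castle: the tallest standee, 126 mm tall over all: a castle tower, 36 mm wide, three 8 mm wide battlements (12 mm high) on top, with 6 mm gaps. Light wood, brown and cream paint; flat figure 12 mm thick, upright on a round oak foot 40 mm across, 10 mm high. Origin: centre of the foot's underside; z up, x square to the flat faces, y across the width. Front and back alike. 35 to 100 g.
- standee_wizard: the second tallest standee, 104 mm tall over all: a wizard, 30 mm wide in its upper half (38 mm below), flat-topped painted hat. Light wood, brown and cream paint; flat figure 12 mm thick, upright on a round oak foot 40 mm across, 10 mm high. Origin: centre of the foot's underside; z up, x square to the flat faces, y across the width. Front and back alike. 35 to 100 g.
- standee_knight: the third tallest standee, 82 mm tall over all: a knight with a round head 34 mm across (centre 65 mm up) on a 36 mm wide body. Light wood, brown and cream paint; flat figure 12 mm thick, upright on a round oak foot 40 mm across, 10 mm high. Origin: centre of the foot's underside; z up, x square to the flat faces, y across the width. Front and back alike. 35 to 100 g.
- standee_toad: the shortest standee, 60 mm tall over all: a toad on a stalk, round head 38 mm across (centre 41 mm up) on a 22 mm wide stalk. Light wood, brown and cream paint; flat figure 12 mm thick, upright on a round oak foot 40 mm across, 10 mm high. Origin: centre of the foot's underside; z up, x square to the flat faces, y across the width. Front and back alike. 35 to 100 g.
- tray_1: shallow square oak tray, at the left (+y) end of the row; fixed. 72 x 72 mm outside, recess 60 x 60 mm; recess floor 5 mm and rim 11 mm over its underside. Origin: centre of the underside, which lies 6 mm over the shelf on the stand's darker plinth (92 x 340 mm); y along the row, x across it. Trays 1 to 4 stand in line 80 mm apart; the row may be turned a little.
- tray_2: shallow square oak tray, second from the left; fixed. 72 x 72 mm outside, recess 60 x 60 mm; recess floor 5 mm and rim 11 mm over its underside. Origin: centre of the underside, which lies 6 mm over the shelf on the stand's darker plinth (92 x 340 mm); y along the row, x across it. Trays 1 to 4 stand in line 80 mm apart; the row may be turned a little.
- tray_3: shallow square oak tray, third from the left; fixed. 72 x 72 mm outside, recess 60 x 60 mm; recess floor 5 mm and rim 11 mm over its underside. Origin: centre of the underside, which lies 6 mm over the shelf on the stand's darker plinth (92 x 340 mm); y along the row, x across it. Trays 1 to 4 stand in line 80 mm apart; the row may be turned a little.
- tray_4: shallow square oak tray, at the right (-y) end of the row; fixed. 72 x 72 mm outside, recess 60 x 60 mm; recess floor 5 mm and rim 11 mm over its underside. Origin: centre of the underside, which lies 6 mm over the shelf on the stand's darker plinth (92 x 340 mm); y along the row, x across it. Trays 1 to 4 stand in line 80 mm apart; the row may be turned a little.
- dice_mug: navy ceramic dice mug, 80 mm across, 90 mm high, handle pointing about away from the robot; loose, stands on the shelf in line with the row, its centre 108 mm beyond that of the last tray at one end or the other (a green deck box 94 mm high stands likewise at the other end). Origin: centre of its underside, z up.
- die: orange swirl acrylic die, 22 mm cube, loose on the shelf between the row and the standees. Origin: centre of its underside, z up.
Not all that is in view belongs to the job. Leave any purple look-alike of the standee_knight alone.

How it is judged:
At the end, for the whole second after the job is handed in: From the mug's end the trays hold castle, wizard, knight, toad: each upright (0.1 rad), foot flat on the recess floor (origin 2 to 8 mm over the tray's underside), within 15 mm of the tray's centre, flat faces parallel to the row within 0.35 rad, released and at rest (((horizontal distance between dice_mug and tray_1 below 0.17 m and (horizontal distance between standee_castle and tray_1 below 0.015 m and z of standee_castle in the frame of tray_1 between 0.002 and 0.008 m and angle between standee_castle's own z axis and vertical below 0.1 rad and angle between the x axis of standee_castle and the x axis of tray_1, either way round below 0.35 rad and linear speed of standee_castle below 0.02 m/s and angular speed of standee_castle below 0.2 rad/s) and (horizontal distance between standee_wizard and tray_2 below 0.015 m and z of standee_wizard in the frame of tray_2 between 0.002 and 0.008 m and angle between standee_wizard's own z axis and vertical below 0.1 rad and angle between the x axis of standee_wizard and the x axis of tray_2, either way round below 0.35 rad and linear speed of standee_wizard below 0.02 m/s and angular speed of standee_wizard below 0.2 rad/s) and (horizontal distance between standee_knight and tray_3 below 0.015 m and z of standee_knight in the frame of tray_3 between 0.002 and 0.008 m and angle between standee_knight's own z axis and vertical below 0.1 rad and angle between the x axis of standee_knight and the x axis of tray_3, either way round below 0.35 rad and linear speed of standee_knight below 0.02 m/s and angular speed of standee_knight below 0.2 rad/s) and (horizontal distance between standee_toad and tray_4 below 0.015 m and z of standee_toad in the frame of tray_4 between 0.002 and 0.008 m and angle between standee_toad's own z axis and vertical below 0.1 rad and angle between the x axis of standee_toad and the x axis of tray_4, either way round below 0.35 rad and linear speed of standee_toad below 0.02 m/s and angular speed of standee_toad below 0.2 rad/s)) or (horizontal distance between dice_mug and tray_4 below 0.17 m and (horizontal distance between standee_castle and tray_4 below 0.015 m and z of standee_castle in the frame of tray_4 between 0.002 and 0.008 m and angle between standee_castle's own z axis and vertical below 0.1 rad and angle between the x axis of standee_castle and the x axis of tray_4, either way round below 0.35 rad and linear speed of standee_castle below 0.02 m/s and angular speed of standee_castle below 0.2 rad/s) and (horizontal distance between standee_wizard and tray_3 below 0.015 m and z of standee_wizard in the frame of tray_3 between 0.002 and 0.008 m and angle between standee_wizard's own z axis and vertical below 0.1 rad and angle between the x axis of standee_wizard and the x axis of tray_3, either way round below 0.35 rad and linear speed of standee_wizard below 0.02 m/s and angular speed of standee_wizard below 0.2 rad/s) and (horizontal distance between standee_knight and tray_2 below 0.015 m and z of standee_knight in the frame of tray_2 between 0.002 and 0.008 m and angle between standee_knight's own z axis and vertical below 0.1 rad and angle between the x axis of standee_knight and the x axis of tray_2, either way round below 0.35 rad and linear speed of standee_knight below 0.02 m/s and angular speed of standee_knight below 0.2 rad/s) and (horizontal distance between standee_toad and tray_1 below 0.015 m and z of standee_toad in the frame of tray_1 between 0.002 and 0.008 m and angle between standee_toad's own z axis and vertical below 0.1 rad and angle between the x axis of standee_toad and the x axis of tray_1, either way round below 0.35 rad and linear speed of standee_toad below 0.02 m/s and angular speed of standee_toad below 0.2 rad/s)))); the robot touches nothing.
It fails at once if the dice mug is moved more than 15 mm or tipped (distance of dice_mug from where it was at the start of the episode above 0.015 m or angle between dice_mug's own z axis and vertical above 0.2 rad).
It fails at once if the die is moved more than 15 mm (distance of die from where it was at the start of the episode above 0.015 m).
It also fails if it takes over 106 s, if anything falls off the work surface, if the arm or the gripper's body presses on something with over 40 N, if the wrist force passes 120 N, or if a joint passes its speed limit or range.

## Working session

There is one attempt and no reset: what is moved stays moved. The work goes in short steps, Python scripts to look and compute and a shell command to move; the robot and the scene stay as the last step left them, time stands still between calls to the robot, and variables do not carry over. Pictures are saved under pics/ and viewed, about 12 in all and at most 16, crops included, and the job is handed in when it is done.

```bash
ls; mkdir -p pics
python3 - <<'E'
from station import *
import cv2,numpy as np
for n in ["scene","side","wrist"]:
    i=camera_info(n); print(n,i)
    im=read_camera(n); cv2.imwrite(f"pics/{n}0.png",im[:,:,::-1])
print(get_obs())
E
```

```text
pics
scene {'fx': 488.5192911135811, 'fy': 488.5192911135811, 'cx': 314.9906878098417, 'cy': 198.4150353475572, 'eye': array([ 1.25654567, -0.38699598,  0.66577084]), 'orientation': array([0.76502981, 0.39088203, 0.22140248, 0.46143424])}
side {'fx': 363.17985673883305, 'fy': 363.17985673883305, 'cx': 319.9132435513527, 'cy': 204.307391266358, 'eye': array([ 0.23808697, -0.36010732,  0.62105956]), 'orientation': array([ 0.89459174,  0.32349074, -0.09871139, -0.29208804])}
wrist {'fx': 310.78580220104425, 'fy': 310.78580220104425, 'cx': 315.5139658870212, 'cy': 197.3127223695329, 'hand_eye': array([[ 9.99999474e-01,  7.37248023e-04,  7.13152736e-04,
         1.22412864e-03],
       [ 4.93277629e-04,  2.63936778e-01, -9.64539856e-01,
        -1.43794121e-01],
       [-8.99332337e-04,  9.64539700e-01,  2.63936276e-01,
         6.67086083e-02],
       [ 0.00000000e+00,  0.00000000e+00,  0.00000000e+00,
         1.00000000e+00]])}
{'time': 0.15, 'q': array([-1.78509445e-01,  5.28278927e-01,  1.43357912e+00,  1.28124234e-05,
        1.18140204e+00, -1.78480743e-01]), 'dq': array([-0.00091638, -0.00218056, -0.00306092,  0.00014682,  0.0005136 ,
       -0.00186825]), 'joint_efforts': array([ 1.17890530e-03, -4.42742836e+01, -1.78276026e+01, -2.15643640e-04,
        5.61750654e-03, -9.84718270e-06]), 'tcp_pos': array([6.24467337e-01, 1.23242946e-04, 2.30551440e-01]), 'orientation': array([ 7.07215328e-01, -7.06997742e-01,  5.91289026e-04,  5.67547942e-04]), 'ft_force': array([-0.27460941,  0.87981523, -0.52692858]), 'wrist_torque': array([-0.00372133, -0.00415709, -0.02708788]), 'gripper_width': 0.08528817595508013}
```

View pics/scene0.png

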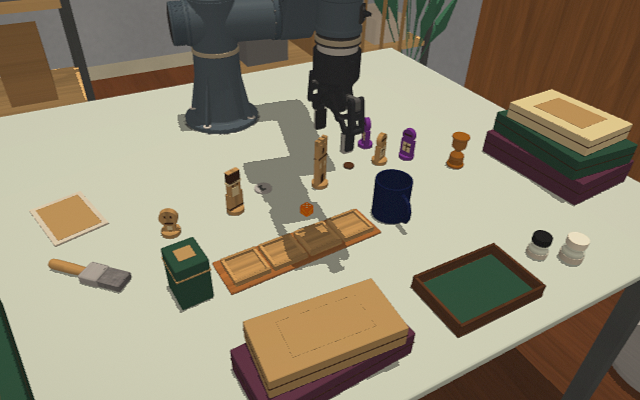

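View pics/side0.png

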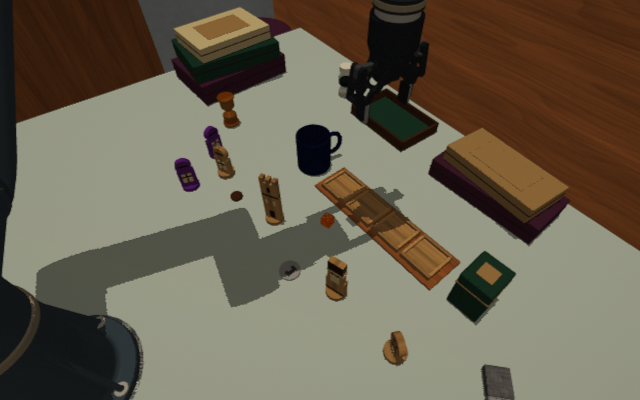

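View pics/wrist0.png

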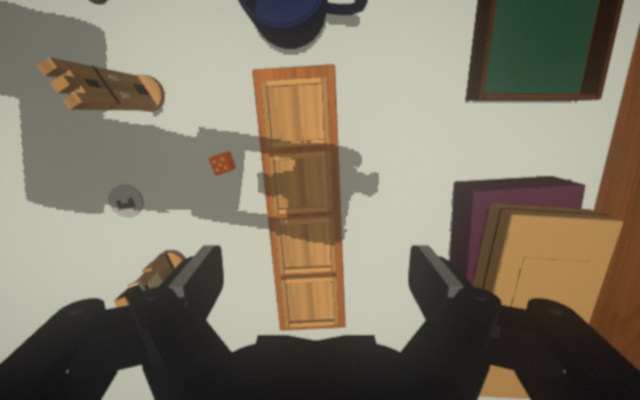

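The scene camera shows the mug at (392,197), at the +y (tray_1) end of the row. The standee candidates are the tower (320,162), the hat figure (234,190), the round head (168,222) and the light knight (380,150). Beside the knight are two purple look-alikes at (366,133) and (408,143), and an orange goblet at (458,148) that isn't part of the job. I'll confirm these in an enlarged crop.

```bash
cat > h.py <<'E'
import numpy as np,cv2
from scipy.spatial.transform import Rotation as R
from station import *
def cam(name,obs=None):
    i=camera_info(name); K=np.array([[i['fx'],0,i['cx']],[0,i['fy'],i['cy']],[0,0,1]])
    T=np.eye(4)
    if name=='wrist':
        o=obs or get_obs(); T[:3,:3]=R.from_quat(np.roll(o['orientation'],-1)).as_matrix(); T[:3,3]=o['tcp_pos']
        T=T@np.array(i['hand_eye'])
    else:
        T[:3,:3]=R.from_quat(np.roll(i['orientation'],-1)).as_matrix(); T[:3,3]=i['eye']
    return K,T
def ray(c,uv):
    K,T=c; d=np.linalg.inv(K)@[uv[0],uv[1],1.]; d=T[:3,:3]@(d*[1,-1,-1]); return T[:3,3],d
def onz(c,uv,z):
    o,d=ray(c,uv); return o+d*(z-o[2])/d[2]
def tri(*cu):
    A=np.zeros((3,3));b=np.zeros(3)
    for c,uv in cu:
        o,d=ray(c,uv); d=d/np.linalg.norm(d); P=np.eye(3)-np.outer(d,d); A+=P; b+=P@o
    p=np.linalg.solve(A,b)
    return p
def proj(c,p):
    K,T=c; q=T[:3,:3].T@(np.array(p)-T[:3,3]); q=q*[1,-1,-1]; q=K@q; return q[:2]/q[2]
def crop(im,x0,y0,x1,y1,s): 
    return cv2.resize(im[y0:y1,x0:x1],None,fx=s,fy=s,interpolation=cv2.INTER_CUBIC)
E
python3 - <<'E'
from h import *
s=cv2.imread('pics/scene0.png');d=cv2.imread('pics/side0.png')
a=crop(s,150,120,426,250,2.9)[:, :800]
b=crop(d,165,110,345,310,1.1*1.0)
b1=crop(d,165,110,297,230,2.1);b2=crop(d,270,240,415,370,1.9)
c=np.zeros((600,800,3),np.uint8)
c[:a.shape[0],:a.shape[1]]=a
y=a.shape[0]
h=min(600-y,b1.shape[0]); c[y:y+h,:b1.shape[1]]=b1[:h]
h=min(600-y,b2.shape[0]); c[y:y+h,400:400+b2.shape[1]]=b2[:h]
cv2.imwrite('pics/crop1.png',c); print(y)
E
```

```text
377
```

View pics/crop1.png

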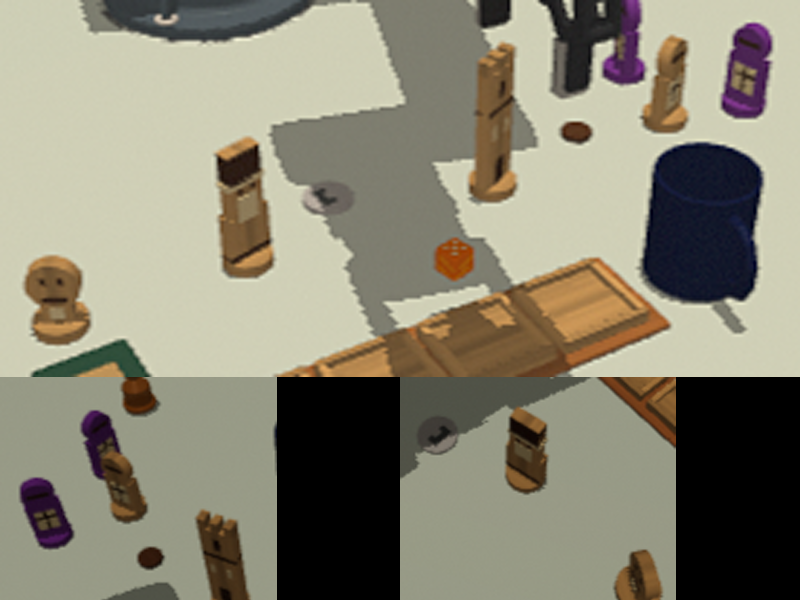

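Identities are confirmed: the castle has three battlements, the wizard a flat-topped dark hat, the toad a round head, and the light-wood knight stands between two purple copies. Next I'll measure the feet, row and mug.

```bash
cat > feet.py <<'E'
from h import *
import sys
def blobs(im,lo,hi,box=None,amin=60):
    m=cv2.inRange(cv2.cvtColor(im,cv2.COLOR_BGR2HSV),lo,hi)
    cs,_=cv2.findContours(m,cv2.RETR_EXTERNAL,cv2.CHAIN_APPROX_NONE)
    return [c[:,0,:] for c in cs if cv2.contourArea(c)>amin]
def foot(c,ct):
    # nearest-to-camera ground point: bottom row, then 20 mm on along the horizontal view direction
    b=ct[ct[:,1]==ct[:,1].max()].mean(0)+[0,.5]
    p=onz(c,b,0); d=p-c[1][:3,3]; d[2]=0; return p+d/np.linalg.norm(d)*.02
if __name__=='__main__':
    for n in ['scene','side']:
        im=cv2.imread(f'pics/{n}0.png'); c=cam(n)
        for ct in blobs(im,(8,70,60),(24,255,255)):
            x,y,w,h=cv2.boundingRect(ct)
            if w<70 and h<90: print(n,(x,y,w,h),foot(c,ct).round(3)[:2])
        for nm,lo,hi in [('navy',(110,100,10),(128,255,110)),('orange',(3,180,120),(13,255,255)),('purple',(130,100,40),(155,255,255))]:
            for ct in blobs(im,lo,hi):
                x,y,w,h=cv2.boundingRect(ct)
                if w<70 : print(n,nm,(x,y,w,h),foot(c,ct).round(3)[:2])
E
python3 feet.py
```

```text
scene (420, 380, 46, 20) [ 0.987 -0.002]
scene (589, 366, 51, 34) [1.114 0.231]
scene (48, 259, 38, 16) [ 0.464 -0.461]
scene (172, 245, 24, 17) [ 0.517 -0.276]
scene (158, 208, 23, 31) [ 0.443 -0.275]
scene (300, 202, 14, 15) [0.507 0.013]
scene (35, 194, 67, 47) [ 0.347 -0.48 ]
scene (225, 178, 19, 38) [ 0.432 -0.128]
scene (312, 134, 16, 56) [0.432 0.089]
scene (446, 132, 24, 37) [0.511 0.445]
scene (371, 132, 16, 34) [0.411 0.277]
scene (192, 47, 47, 12) [-0.469  0.135]
scene (0, 0, 62, 15) [-1.367 -0.54 ]
scene navy (372, 170, 40, 54) [0.616 0.173]
scene orange (300, 203, 13, 14) [0.507 0.013]
scene purple (399, 128, 17, 32) [0.419 0.357]
scene purple (358, 117, 14, 32) [0.322 0.287]
side (383, 331, 25, 34) [ 0.454 -0.28 ]
side (0, 287, 36, 81) [-0.103  0.107]
side (476, 262, 26, 23) [ 0.695 -0.284]
side (325, 255, 23, 46) [ 0.436 -0.126]
side (320, 212, 15, 17) [0.519 0.013]
side (262, 195, 22, 31) [0.427 0.089]
side (258, 173, 22, 25) [0.475 0.151]
side (213, 143, 22, 36) [0.403 0.277]
side (217, 92, 23, 36) [0.501 0.441]
side (388, 77, 15, 15) [0.986 0.288]
side navy (296, 125, 45, 50) [0.585 0.16 ]
side purple (175, 158, 24, 33) [0.317 0.292]
side purple (204, 126, 16, 32) [0.411 0.361]
```

```bash
python3 -m pendant '[{"dx":-125,"dy":50,"dz":220,"jaw":1},{"dx":-125,"dy":50,"dz":220,"jaw":1},{"dx":-125,"dy":50,"dz":220,"jaw":1},{"dx":-125,"dy":50,"dz":220,"jaw":1},{"dx":-125,"dy":50,"dz":220,"jaw":1},{"dx":-125,"dy":50,"dz":220,"jaw":1},{"dx":-125,"dy":50,"dz":220,"jaw":1},{"dx":-125,"dy":50,"dz":220,"jaw":1},{"dx":-125,"dy":50,"dz":220,"jaw":1}]'
python3 - <<'E'
from h import *
import pickle
o=get_obs(); im=read_camera('wrist'); pickle.dump(o,open('o1.pkl','wb'))
cv2.imwrite('pics/w1.png',im[:,:,::-1]); c=cam('wrist',o)
for n,p in dict(castle=(.43,.089),wiz=(.434,-.127),kn=(.407,.277),toad=(.448,-.277)).items(): print(n,proj(c,[*p,0]).round())
E
```

```text
castle [145.  92.]
wiz [172. 264.]
kn [  94. -109.]
toad [194. 357.]schema error: expected keys ax, ay, az, dx, dy, dz, jaw
```

View pics/w1.png

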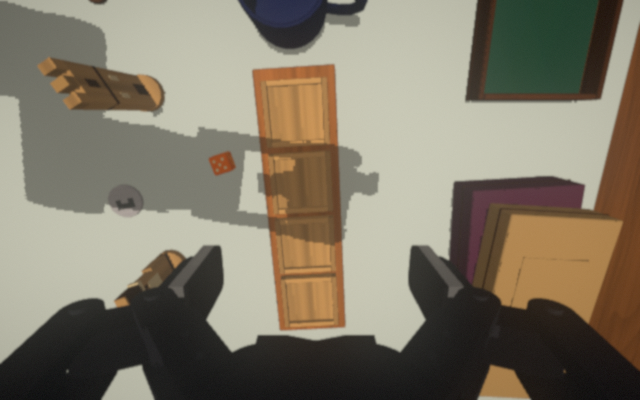

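The call was refused because each row needs all seven keys. The arm hasn't moved.

```bash
python3 -m pendant '[{"ax":0,"ay":0,"az":0,"dx":-125,"dy":50,"dz":220,"jaw":1},{"ax":0,"ay":0,"az":0,"dx":-125,"dy":50,"dz":220,"jaw":1},{"ax":0,"ay":0,"az":0,"dx":-125,"dy":50,"dz":220,"jaw":1},{"ax":0,"ay":0,"az":0,"dx":-125,"dy":50,"dz":220,"jaw":1},{"ax":0,"ay":0,"az":0,"dx":-125,"dy":50,"dz":220,"jaw":1},{"ax":0,"ay":0,"az":0,"dx":-125,"dy":50,"dz":220,"jaw":1},{"ax":0,"ay":0,"az":0,"dx":-125,"dy":50,"dz":220,"jaw":1},{"ax":0,"ay":0,"az":0,"dx":-125,"dy":50,"dz":220,"jaw":1},{"ax":0,"ay":0,"az":0,"dx":-125,"dy":50,"dz":220,"jaw":1}]'
python3 - <<'E'
from h import *
import pickle
o=get_obs(); im=read_camera('wrist'); pickle.dump(o,open('o1.pkl','wb'))
cv2.imwrite('pics/w2.png',im[:,:,::-1]); c=cam('wrist',o)
cv2.imwrite('pics/w2c.png',crop(im[:,:,::-1],100,0,420,400,1.5))
for n,p in dict(castle=(.43,.089),wiz=(.434,-.127),kn=(.407,.277),toad=(.448,-.277)).items(): print(n,proj(c,[*p,0]).round())
E
```

```text
time: 0.95
tcp_pos: [0.4998, 0.0501, 0.4511]
orientation: [-0.707, 0.707, 0.0, 0.0]
ft_force: [0.4, 0.4, -1.2]
gripper_width: 0.0851
castle [278. 128.]
wiz [283. 235.]
kn [260.  15.]
toad [291. 299.]
```

View pics/w2c.png

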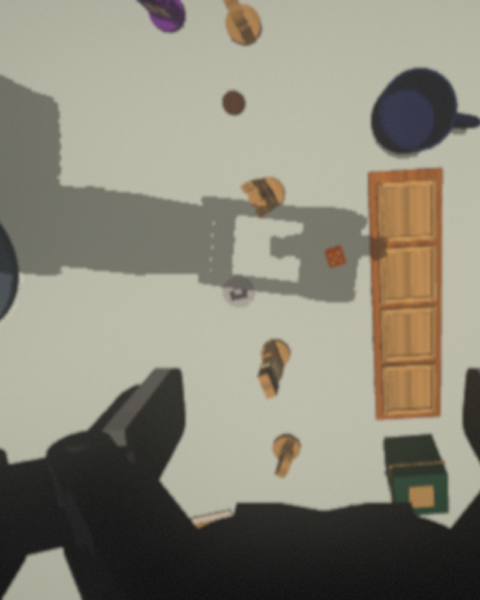

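This wrist view from higher up shows the tray row at crop pixels (370–440,170–415), the mug at (412,110) and the die at (335,257). The castle foot is at (268,193), the wizard at (275,352), the toad at (287,445) and the knight at (243,25), with a purple look-alike at (165,12). I'll get the row geometry from this and hover over the castle.

```bash
python3 - <<'E'
from h import *
from feet import blobs
import pickle
c=cam('wrist',pickle.load(open('o1.pkl','rb')))
im=cv2.imread('pics/w2.png')
best=[b for b in blobs(im,(5,60,40),(25,255,255),amin=2000) if 340<b[:,0].mean()<400]
for b in best:
    q=cv2.boxPoints(cv2.minAreaRect(b)); print(q.round()); 
    h=cv2.convexHull(b); ap=cv2.approxPolyDP(h,6,True)[:,0]
    P=np.array([onz(c,p,.006) for p in ap])[:,:2]; print(ap.tolist(),P.round(4).tolist())
E
python3 -m pendant '[{"ax":0,"ay":0,"az":0,"dx":-70,"dy":39,"dz":-250,"jaw":1},{"ax":0,"ay":0,"az":0,"dx":-70,"dy":39,"dz":-250,"jaw":1},{"ax":0,"ay":0,"az":0,"dx":-70,"dy":39,"dz":-250,"jaw":1},{"ax":0,"ay":0,"az":0,"dx":-70,"dy":39,"dz":-250,"jaw":1},{"ax":0,"ay":0,"az":0,"dx":-70,"dy":39,"dz":-250,"jaw":1},{"ax":0,"ay":0,"az":0,"dx":-70,"dy":39,"dz":-250,"jaw":1},{"ax":0,"ay":0,"az":0,"dx":-70,"dy":39,"dz":-250,"jaw":1},{"ax":0,"ay":0,"az":0,"dx":-70,"dy":39,"dz":-250,"jaw":1}]'
cat > look.py <<'E'
from h import *
import pickle,sys
n=sys.argv[1]; u,v=map(int,sys.argv[2:4]); s=float(sys.argv[4])
o=get_obs(); im=read_camera('wrist'); pickle.dump(o,open(f'{n}.pkl','wb'))
cv2.imwrite(f'pics/{n}.png',im[:,:,::-1])
w=int(300/s);h=int(220/s)
cv2.imwrite(f'pics/{n}c.png',crop(im[:,:,::-1],u-w,v-h,u+w,v+h,s)); print('crop origin',u-w,v-h,'scale',s,o['tcp_pos'].round(4))
E
python3 look.py castle 300 210 3
```

```text
[[345. 279.]
 [345. 111.]
 [394. 111.]
 [394. 279.]]
[[393, 111], [393, 277], [351, 279], [345, 115]] [[0.6424, 0.1188], [0.6645, -0.2192], [0.5758, -0.2238], [0.555, 0.1118]]
time: 1.67
tcp_pos: [0.4245, 0.0893, 0.196]
orientation: [0.707, -0.707, 0.005, 0.005]
ft_force: [0.1, 0.0, -0.5]
gripper_width: 0.0851
crop origin 200 137 scale 3.0 [0.4245 0.0893 0.196 ]
```

View pics/castlec.png

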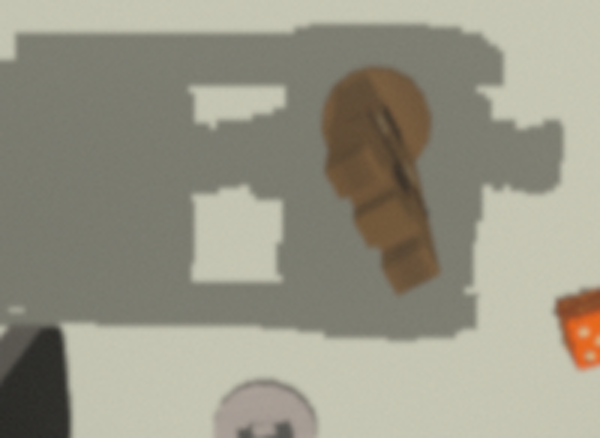

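```bash
cat > pts.py <<'E'
# usage: pts.py name u0 v0 scale z  x,y x,y ...   (crop pixels)
from h import *
import pickle,sys
n=sys.argv[1]; u0,v0,s,z=map(float,sys.argv[2:6]); c=cam('wrist',pickle.load(open(n+'.pkl','rb')))
P=[onz(c,np.array(list(map(float,a.split(','))))/s+[u0,v0],z) for a in sys.argv[6:]]
for p in P: print((p*1000).round(1)[:2])
d=(P[-1]-P[0]); print('mean',(np.mean(P,0)*1000).round(1)[:2],'len',np.linalg.norm(d).round(4),'angle of normal (yaw)',np.degrees(np.arctan2(d[1],d[0])).round(1)+90)
E
python3 pts.py castle 200 137 3 .126 355,172 411,268; python3 pts.py castle 200 137 3 .126 398,293 440,272
python3 - <<'E'
from h import *
c=cam('scene');d=cam('side')
# castle top triangulation check from views: foot ellipse in wrist
import pickle
w=cam('wrist',pickle.load(open('castle.pkl','rb')))
print(onz(w,np.array([377,120])/3+[200,137],.010))
E
```

```text
[426.5  99.8]
[440.2  75.7]
mean [433.3  87.8] len 0.0277 angle of normal (yaw) 29.5
[437.1  69.1]
[447.2  74.7]
mean [442.2  71.9] len 0.0116 angle of normal (yaw) 118.6
[0.43360017 0.0887541  0.01      ]
```

Castle is at (433.5, 88.5) mm with yaw 29°. The foot and top measurements agree, and merlon spacing comes out at 27.7 mm against the nominal 28. The row is turned 3.6°, with tray_1 at about (602,67) and tray_4 at about (617,−173). Now I'll grasp the castle.

```bash
python3 -m pendant '[{"ax":0,"ay":0,"az":7,"dx":3.5,"dy":-0.5,"dz":0,"jaw":0.4},{"ax":0,"ay":0,"az":14,"dx":3.5,"dy":-0.5,"dz":0,"jaw":0.4},{"ax":0,"ay":0,"az":21,"dx":3.5,"dy":-0.5,"dz":0,"jaw":0.4},{"ax":0,"ay":0,"az":29,"dx":3.5,"dy":-0.5,"dz":0,"jaw":0.4},{"ax":0,"ay":0,"az":29,"dx":3.5,"dy":-0.5,"dz":0,"jaw":0.4},{"ax":0,"ay":0,"az":29,"dx":3.5,"dy":-0.5,"dz":0,"jaw":0.4},{"ax":0,"ay":0,"az":29,"dx":3.5,"dy":-0.5,"dz":0,"jaw":0.4},{"ax":0,"ay":0,"az":29,"dx":3.5,"dy":-0.5,"dz":0,"jaw":0.4}]'
```

```text
time: 2.38
tcp_pos: [0.434, 0.0884, 0.2016]
orientation: [-0.685, 0.685, 0.177, -0.176]
ft_force: [-0.8, 0.4, 0.7]
gripper_width: 0.0597
```

```bash
python3 -m pendant '[{"ax":0,"ay":0,"az":0,"dx":0,"dy":0,"dz":-35,"jaw":0.4},{"ax":0,"ay":0,"az":0,"dx":0,"dy":0,"dz":-70,"jaw":0.4},{"ax":0,"ay":0,"az":0,"dx":0,"dy":0,"dz":-100,"jaw":0.4},{"ax":0,"ay":0,"az":0,"dx":0,"dy":0,"dz":-120,"jaw":0.4},{"ax":0,"ay":0,"az":0,"dx":0,"dy":0,"dz":-125,"jaw":0.4},{"ax":0,"ay":0,"az":0,"dx":0,"dy":0,"dz":-125,"jaw":0.4},{"ax":0,"ay":0,"az":0,"dx":0,"dy":0,"dz":-125,"jaw":0.4}]' 30 && python3 -m pendant '[{"ax":0,"ay":0,"az":0,"dx":0,"dy":0,"dz":0,"jaw":-1},{"ax":0,"ay":0,"az":0,"dx":0,"dy":0,"dz":0,"jaw":-1},{"ax":0,"ay":0,"az":0,"dx":0,"dy":0,"dz":0,"jaw":-1},{"ax":0,"ay":0,"az":0,"dx":0,"dy":0,"dz":0,"jaw":-1},{"ax":0,"ay":0,"az":0,"dx":0,"dy":0,"dz":0,"jaw":-1},{"ax":0,"ay":0,"az":0,"dx":0,"dy":0,"dz":0,"jaw":-1},{"ax":0,"ay":0,"az":0,"dx":0,"dy":0,"dz":0,"jaw":-1},{"ax":0,"ay":0,"az":0,"dx":0,"dy":0,"dz":0,"jaw":-1}]' 30
```

```text
time: 2.97
tcp_pos: [0.434, 0.0885, 0.0767]
orientation: [-0.685, 0.685, 0.177, -0.177]
ft_force: [0.1, 0.4, 1.0]
gripper_width: 0.0598
time: 3.63
tcp_pos: [0.4338, 0.0885, 0.0768]
orientation: [-0.684, 0.685, 0.177, -0.177]
ft_force: [0.2, -0.9, 6.2]
gripper_width: 0.0114
```

```bash
python3 -m pendant '[{"ax":0,"ay":0,"az":0,"dx":0,"dy":0,"dz":30,"jaw":-1},{"ax":0,"ay":0,"az":0,"dx":0,"dy":0,"dz":60,"jaw":-1},{"ax":0,"ay":0,"az":-6,"dx":35,"dy":-5,"dz":60,"jaw":-1},{"ax":0,"ay":0,"az":-12,"dx":75,"dy":-10,"dz":60,"jaw":-1},{"ax":0,"ay":0,"az":-18,"dx":115,"dy":-15,"dz":60,"jaw":-1},{"ax":0,"ay":0,"az":-24,"dx":150,"dy":-21,"dz":60,"jaw":-1},{"ax":0,"ay":0,"az":-25.4,"dx":168,"dy":-21.5,"dz":60,"jaw":-1},{"ax":0,"ay":0,"az":-25.4,"dx":168,"dy":-21.5,"dz":60,"jaw":-1},{"ax":0,"ay":0,"az":-25.4,"dx":168,"dy":-21.5,"dz":60,"jaw":-1},{"ax":0,"ay":0,"az":-25.4,"dx":168,"dy":-21.5,"dz":60,"jaw":-1}]' && python3 look.py t1 315 200 1.9
python3 - <<'E'
from h import *
import pickle
w=cam('wrist',pickle.load(open('t1.pkl','rb')));im=cv2.imread('pics/t1.png')
y=np.array([-.0635,.998]);x=np.array([.998,.0635]);C=np.array([.6094,-.053])
for k in (1.5,.5,-.5,-1.5):
    for a,b in ((-30,-30),(30,-30),(30,30),(-30,30)):
        p=C+y*(k*.08+b/1000)+x*a/1000
        u=proj(w,[*p,.017]); cv2.circle(im,tuple(int(t) for t in u.round()),2,(255,0,255),-1)
cv2.imwrite('pics/t1m.png',im)
E
```

```text
time: 4.47
tcp_pos: [0.5992, 0.0674, 0.1354]
orientation: [0.707, -0.707, -0.021, 0.024]
ft_force: [0.3, 0.2, -0.3]
gripper_width: 0.0115
crop origin 158 85 scale 1.9 [0.5992 0.0674 0.1354]
```

View pics/t1m.png

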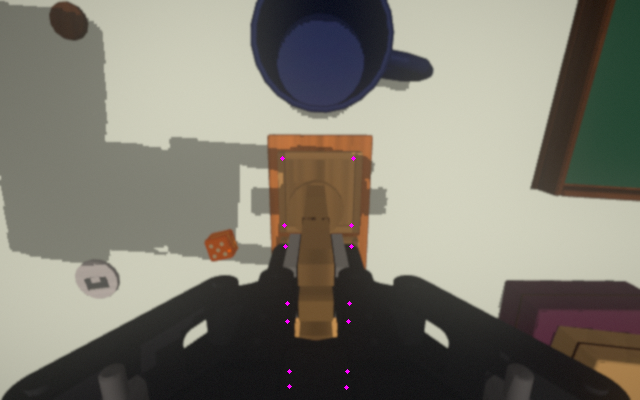

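Run:
```python
from h import *
import pickle
w=cam('wrist',pickle.load(open('t1.pkl','rb')))
for u,z in (((268,136),.006),((373,136),.006),((320,136),.006),((286,152),.017),((359,152),.017)): print(u,(onz(w,u,z)*1000).round(1)[:2])
g=cv2.imread('pics/t1.png').astype(int)
print('col325',[(r,*g[r,325]) for r in range(132,172,2)]); print('row170',[(c,*g[170,c]) for c in list(range(262,296,2))+list(range(346,380,2))])
```

```text
(268, 136) [555.7 111.6]
(373, 136) [646.3 117.3]
(320, 136) [600.6 114.5]
(286, 152) [572.8 100.2]
(359, 152) [634.  104.1]
col325 [(132, np.int64(184), np.int64(202), np.int64(204)), (134, np.int64(136), np.int64(158), np.int64(177)), (136, np.int64(64), np.int64(109), np.int64(174)), (138, np.int64(61), np.int64(113), np.int64(185)), (140, np.int64(61), np.int64(112), np.int64(185)), (142, np.int64(61), np.int64(111), np.int64(186)), (144, np.int64(62), np.int64(112), np.int64(185)), (146, np.int64(56), np.int64(101), np.int64(165)), (148, np.int64(45), np.int64(75), np.int64(117)), (150, np.int64(44), np.int64(73), np.int64(111)), (152, np.int64(58), np.int64(89), np.int64(121)), (154, np.int64(64), np.int64(101), np.int64(134)), (156, np.int64(63), np.int64(99), np.int64(133)), (158, np.int64(61), np.int64(96), np.int64(128)), (160, np.int64(61), np.int64(94), np.int64(124)), (162, np.int64(59), np.int64(92), np.int64(122)), (164, np.int64(59), np.int64(92), np.int64(122)), (166, np.int64(57), np.int64(91), np.int64(121)), (168, np.int64(59), np.int64(92), np.int64(122)), (170, 
[... 1068 characters left out ...]
p.int64(62), np.int64(97), np.int64(129)), (354, np.int64(58), np.int64(86), np.int64(113)), (356, np.int64(58), np.int64(86), np.int64(112)), (358, np.int64(60), np.int64(89), np.int64(115)), (360, np.int64(60), np.int64(88), np.int64(115)), (362, np.int64(54), np.int64(78), np.int64(111)), (364, np.int64(50), np.int64(75), np.int64(112)), (366, np.int64(52), np.int64(77), np.int64(113)), (368, np.int64(54), np.int64(77), np.int64(113)), (370, np.int64(70), np.int64(88), np.int64(112)), (372, np.int64(121), np.int64(135), np.int64(139)), (374, np.int64(174), np.int64(192), np.int64(193)), (376, np.int64(189), np.int64(209), np.int64(209)), (378, np.int64(189), np.int64(208), np.int64(209))]
```

Plinth end agrees within 3 mm. Now I'll lower the castle and release it.

```bash
python3 -m pendant '[{"ax":0,"ay":0,"az":0,"dx":1,"dy":-1,"dz":-20,"jaw":-1},{"ax":0,"ay":0,"az":0,"dx":1,"dy":-1,"dz":-35,"jaw":-1},{"ax":0,"ay":0,"az":0,"dx":1,"dy":-1,"dz":-42,"jaw":-1},{"ax":0,"ay":0,"az":0,"dx":1,"dy":-1,"dz":-46,"jaw":-1},{"ax":0,"ay":0,"az":0,"dx":1,"dy":-1,"dz":-48,"jaw":-1},{"ax":0,"ay":0,"az":0,"dx":1,"dy":-1,"dz":-49,"jaw":-1},{"ax":0,"ay":0,"az":0,"dx":1,"dy":-1,"dz":-49,"jaw":-1},{"ax":0,"ay":0,"az":0,"dx":1,"dy":-1,"dz":-49,"jaw":-1}]'
```

```text
time: 5.18
tcp_pos: [0.6031, 0.066, 0.088]
orientation: [-0.707, 0.707, 0.023, -0.022]
ft_force: [0.2, 0.0, -0.8]
gripper_width: 0.0115
```

```bash
python3 -m pendant '[{"ax":0,"ay":0,"az":0,"dx":0,"dy":0,"dz":-0.5,"jaw":-1},{"ax":0,"ay":0,"az":0,"dx":0,"dy":0,"dz":-0.5,"jaw":0},{"ax":0,"ay":0,"az":0,"dx":0,"dy":0,"dz":-0.5,"jaw":0},{"ax":0,"ay":0,"az":0,"dx":0,"dy":0,"dz":-0.5,"jaw":0},{"ax":0,"ay":0,"az":0,"dx":0,"dy":0,"dz":-0.5,"jaw":0},{"ax":0,"ay":0,"az":0,"dx":0,"dy":0,"dz":30,"jaw":0.4},{"ax":0,"ay":0,"az":0,"dx":0,"dy":0,"dz":70,"jaw":0.4},{"ax":0,"ay":0,"az":0,"dx":0,"dy":0,"dz":112,"jaw":0.4},{"ax":0,"ay":0,"az":0,"dx":0,"dy":0,"dz":112,"jaw":0.4}]' && python3 -m pendant '[{"ax":0,"ay":0,"az":-3.6,"dx":-169,"dy":-193,"dz":0,"jaw":1},{"ax":0,"ay":0,"az":-3.6,"dx":-169,"dy":-193,"dz":0,"jaw":1},{"ax":0,"ay":0,"az":-3.6,"dx":-169,"dy":-193,"dz":0,"jaw":1},{"ax":0,"ay":0,"az":-3.6,"dx":-169,"dy":-193,"dz":0,"jaw":1},{"ax":0,"ay":0,"az":-3.6,"dx":-169,"dy":-193,"dz":0,"jaw":1},{"ax":0,"ay":0,"az":-3.6,"dx":-169,"dy":-193,"dz":0,"jaw":1},{"ax":0,"ay":0,"az":-3.6,"dx":-169,"dy":-193,"dz":0,"jaw":1},{"ax":0,"ay":0,"az":-3.6,"dx":-169,"dy":-193,"dz":0,"jaw":1},{"ax":0,"ay":0,"az":-3.6,"dx":-169,"dy":-193,"dz":0,"jaw":1},{"ax":0,"ay":0,"az":-3.6,"dx":-169,"dy":-193,"dz":0,"jaw":1}]' && python3 look.py wiz 315 240 3
```

```text
time: 5.93
tcp_pos: [0.6079, 0.0658, 0.2076]
orientation: [-0.706, 0.707, 0.028, -0.017]
ft_force: [1.0, -0.0, 0.5]
gripper_width: 0.0598
time: 6.77
tcp_pos: [0.4345, -0.1264, 0.1994]
orientation: [-0.707, 0.707, 0.001, 0.0]
ft_force: [-0.9, -0.1, 1.0]
gripper_width: 0.0856
crop origin 215 167 scale 3.0 [ 0.4345 -0.1264  0.1994]
```

View pics/wizc.png

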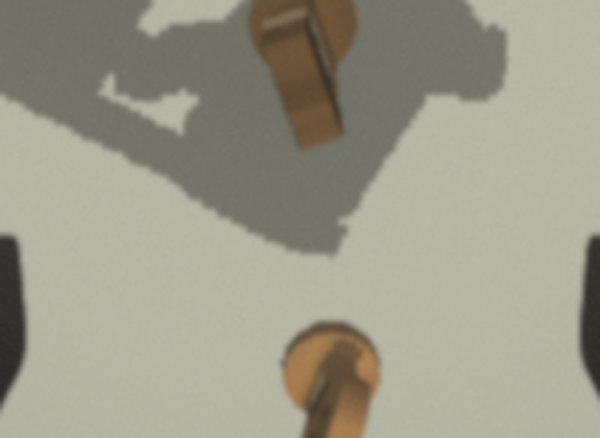

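```bash
python3 pts.py wiz 215 167 3 .104 281,31 320,141; python3 pts.py wiz 215 167 3 .01 303,22; python3 pts.py wiz 215 167 3 .01 331,370
```

```text
[ 430.3 -108.9]
[ 440.7 -139.2]
mean [ 435.5 -124.1] len 0.032 angle of normal (yaw) 18.900000000000006
[ 436.3 -125. ]
mean [ 436.3 -125. ] len 0.0 angle of normal (yaw) 90.0
[ 447.6 -267.7]
mean [ 447.6 -267.7] len 0.0 angle of normal (yaw) 90.0
```

```bash
python3 -m pendant '[{"ax":0,"ay":0,"az":7,"dx":1.5,"dy":2,"dz":-20,"jaw":0.4},{"ax":0,"ay":0,"az":14,"dx":1.5,"dy":2,"dz":-40,"jaw":0.4},{"ax":0,"ay":0,"az":19.5,"dx":1.5,"dy":2,"dz":-55,"jaw":0.4},{"ax":0,"ay":0,"az":19.5,"dx":1.5,"dy":2,"dz":-60,"jaw":0.4},{"ax":0,"ay":0,"az":19.5,"dx":1.5,"dy":2,"dz":-60,"jaw":0.4},{"ax":0,"ay":0,"az":19.5,"dx":1.5,"dy":2,"dz":-90,"jaw":0.4},{"ax":0,"ay":0,"az":19.5,"dx":1.5,"dy":2,"dz":-120,"jaw":0.4},{"ax":0,"ay":0,"az":19.5,"dx":1.5,"dy":2,"dz":-138,"jaw":0.4},{"ax":0,"ay":0,"az":19.5,"dx":1.5,"dy":2,"dz":-138,"jaw":0.4},{"ax":0,"ay":0,"az":19.5,"dx":1.5,"dy":2,"dz":-138,"jaw":0.4}]' && python3 -m pendant '[{"ax":0,"ay":0,"az":0,"dx":0,"dy":0,"dz":0,"jaw":-1},{"ax":0,"ay":0,"az":0,"dx":0,"dy":0,"dz":0,"jaw":-1},{"ax":0,"ay":0,"az":0,"dx":0,"dy":0,"dz":0,"jaw":-1},{"ax":0,"ay":0,"az":0,"dx":0,"dy":0,"dz":0,"jaw":-1},{"ax":0,"ay":0,"az":0,"dx":0,"dy":0,"dz":0,"jaw":-1},{"ax":0,"ay":0,"az":0,"dx":0,"dy":0,"dz":0,"jaw":-1},{"ax":0,"ay":0,"az":0,"dx":0,"dy":0,"dz":0,"jaw":-1},{"ax":0,"ay":0,"az":0,"dx":0,"dy":0,"dz":0,"jaw":-1}]'
```

```text
time: 7.65
tcp_pos: [0.4354, -0.1247, 0.0614]
orientation: [0.697, -0.697, -0.119, 0.12]
ft_force: [0.1, 0.1, -0.1]
gripper_width: 0.0598
time: 8.32
tcp_pos: [0.4356, -0.1253, 0.0623]
orientation: [-0.696, 0.697, 0.12, -0.119]
ft_force: [-0.3, 0.7, 6.6]
gripper_width: 0.0117
```

```bash
python3 -m pendant '[{"ax":0,"ay":0,"az":0,"dx":0,"dy":0,"dz":30,"jaw":-1},{"ax":0,"ay":0,"az":0,"dx":0,"dy":0,"dz":60,"jaw":-1},{"ax":0,"ay":0,"az":-5,"dx":30,"dy":20,"dz":60,"jaw":-1},{"ax":0,"ay":0,"az":-10,"dx":62,"dy":40,"dz":60,"jaw":-1},{"ax":0,"ay":0,"az":-15.9,"dx":94,"dy":60,"dz":60,"jaw":-1},{"ax":0,"ay":0,"az":-15.9,"dx":126,"dy":80,"dz":60,"jaw":-1},{"ax":0,"ay":0,"az":-15.9,"dx":155,"dy":101,"dz":60,"jaw":-1},{"ax":0,"ay":0,"az":-15.9,"dx":172,"dy":111,"dz":60,"jaw":-1},{"ax":0,"ay":0,"az":-15.9,"dx":172,"dy":111,"dz":60,"jaw":-1},{"ax":0,"ay":0,"az":-15.9,"dx":172,"dy":111,"dz":60,"jaw":-1}]' && python3 -m pendant '[{"ax":0,"ay":0,"az":0,"dx":0,"dy":0,"dz":-20,"jaw":-1},{"ax":0,"ay":0,"az":0,"dx":0,"dy":0,"dz":-35,"jaw":-1},{"ax":0,"ay":0,"az":0,"dx":0,"dy":0,"dz":-42,"jaw":-1},{"ax":0,"ay":0,"az":0,"dx":0,"dy":0,"dz":-46,"jaw":-1},{"ax":0,"ay":0,"az":0,"dx":0,"dy":0,"dz":-48,"jaw":-1},{"ax":0,"ay":0,"az":0,"dx":0,"dy":0,"dz":-48,"jaw":-1},{"ax":0,"ay":0,"az":0,"dx":0,"dy":0,"dz":-48,"jaw":-1},{"ax":0,"ay":0,"az":0,"dx":0,"dy":0,"dz":-48,"jaw":-1}]'
python3 - <<'E'
from h import *
im=read_camera('scene')[:,:,::-1]; cv2.imwrite('pics/s2.png',crop(im,200,100,440,290,3))
E
```

```text
time: 9.15
tcp_pos: [0.607, -0.0132, 0.121]
orientation: [-0.707, 0.707, 0.023, -0.023]
ft_force: [-0.2, -0.6, -0.7]
gripper_width: 0.0115
time: 9.82
tcp_pos: [0.6075, -0.0143, 0.074]
orientation: [-0.707, 0.707, 0.023, -0.022]
ft_force: [-0.5, 0.2, -1.3]
gripper_width: 0.0117
```

View pics/s2.png

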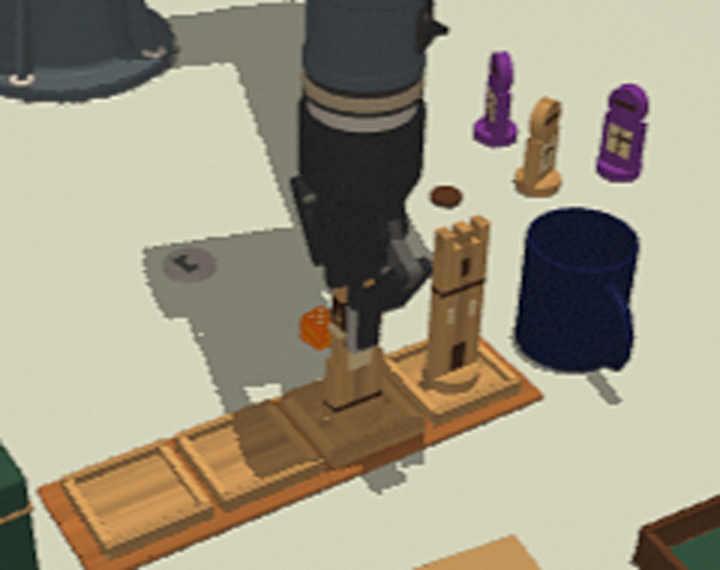

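The scene view shows the castle upright in tray_1 and the wizard just above the floor of tray_2. I'll release the wizard and go to the toad.

```bash
python3 -m pendant '[{"ax":0,"ay":0,"az":0,"dx":0,"dy":0,"dz":-1,"jaw":-1},{"ax":0,"ay":0,"az":0,"dx":0,"dy":0,"dz":-1,"jaw":0},{"ax":0,"ay":0,"az":0,"dx":0,"dy":0,"dz":-1,"jaw":0},{"ax":0,"ay":0,"az":0,"dx":0,"dy":0,"dz":-1,"jaw":0},{"ax":0,"ay":0,"az":0,"dx":0,"dy":0,"dz":-1,"jaw":0},{"ax":0,"ay":0,"az":0,"dx":0,"dy":0,"dz":30,"jaw":0.4},{"ax":0,"ay":0,"az":0,"dx":0,"dy":0,"dz":60,"jaw":0.4},{"ax":0,"ay":0,"az":0,"dx":0,"dy":0,"dz":90,"jaw":0.4},{"ax":0,"ay":0,"az":0,"dx":0,"dy":0,"dz":90,"jaw":0.4}]' && python3 -m pendant '[{"ax":0,"ay":0,"az":-3.6,"dx":-160,"dy":-257,"dz":0,"jaw":1},{"ax":0,"ay":0,"az":-3.6,"dx":-160,"dy":-257,"dz":0,"jaw":1},{"ax":0,"ay":0,"az":-3.6,"dx":-160,"dy":-257,"dz":0,"jaw":1},{"ax":0,"ay":0,"az":-3.6,"dx":-160,"dy":-257,"dz":0,"jaw":1},{"ax":0,"ay":0,"az":-3.6,"dx":-160,"dy":-257,"dz":0,"jaw":1},{"ax":0,"ay":0,"az":-3.6,"dx":-160,"dy":-257,"dz":0,"jaw":1},{"ax":0,"ay":0,"az":-3.6,"dx":-160,"dy":-257,"dz":0,"jaw":1},{"ax":0,"ay":0,"az":-3.6,"dx":-160,"dy":-257,"dz":0,"jaw":1},{"ax":0,"ay":0,"az":-3.6,"dx":-160,"dy":-257,"dz":0,"jaw":1},{"ax":0,"ay":0,"az":-3.6,"dx":-160,"dy":-257,"dz":0,"jaw":1}]' && python3 look.py toad 315 240 3
```

```text
time: 10.62
tcp_pos: [0.611, -0.0146, 0.1693]
orientation: [-0.706, 0.708, 0.026, -0.018]
ft_force: [1.0, -0.9, 0.3]
gripper_width: 0.0597
time: 11.45
tcp_pos: [0.4467, -0.2712, 0.163]
orientation: [0.707, -0.707, 0.001, -0.001]
ft_force: [-0.5, 0.6, -0.9]
gripper_width: 0.0853
crop origin 215 167 scale 3.0 [ 0.4467 -0.2712  0.163 ]
```

View pics/toadc.png

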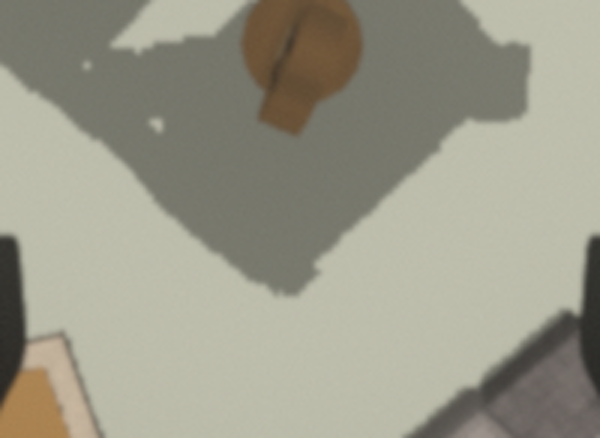

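```bash
python3 pts.py toad 215 167 3 .041 260,120 298,136; python3 pts.py toad 215 167 3 .01 302,45;  python3 pts.py toad 215 167 3 .05 300,25 262,115
```

```text
[ 435.3 -286. ]
[ 446.6 -291.1]
mean [ 440.9 -288.5] len 0.0124 angle of normal (yaw) 66.0
[ 447.8 -270. ]
mean [ 447.8 -270. ] len 0.0 angle of normal (yaw) 90.0
[ 447.3 -255.5]
[ 436.3 -281.8]
mean [ 441.8 -268.6] len 0.0285 angle of normal (yaw) -22.799999999999997
```

```bash
python3 -m pendant '[{"ax":0,"ay":0,"az":-7,"dx":0.5,"dy":1,"dz":-20,"jaw":0.4},{"ax":0,"ay":0,"az":-14,"dx":0.5,"dy":1,"dz":-40,"jaw":0.4},{"ax":0,"ay":0,"az":-21,"dx":0.5,"dy":1,"dz":-55,"jaw":0.4},{"ax":0,"ay":0,"az":-23.5,"dx":0.5,"dy":1,"dz":-60,"jaw":0.4},{"ax":0,"ay":0,"az":-23.5,"dx":0.5,"dy":1,"dz":-65,"jaw":0.4},{"ax":0,"ay":0,"az":-23.5,"dx":0.5,"dy":1,"dz":-90,"jaw":0.4},{"ax":0,"ay":0,"az":-23.5,"dx":0.5,"dy":1,"dz":-120,"jaw":0.4},{"ax":0,"ay":0,"az":-23.5,"dx":0.5,"dy":1,"dz":-133,"jaw":0.4},{"ax":0,"ay":0,"az":-23.5,"dx":0.5,"dy":1,"dz":-133,"jaw":0.4},{"ax":0,"ay":0,"az":-23.5,"dx":0.5,"dy":1,"dz":-133,"jaw":0.4}]' && python3 -m pendant '[{"ax":0,"ay":0,"az":0,"dx":0,"dy":0,"dz":0,"jaw":-1},{"ax":0,"ay":0,"az":0,"dx":0,"dy":0,"dz":0,"jaw":-1},{"ax":0,"ay":0,"az":0,"dx":0,"dy":0,"dz":0,"jaw":-1},{"ax":0,"ay":0,"az":0,"dx":0,"dy":0,"dz":0,"jaw":-1},{"ax":0,"ay":0,"az":0,"dx":0,"dy":0,"dz":0,"jaw":-1},{"ax":0,"ay":0,"az":0,"dx":0,"dy":0,"dz":0,"jaw":-1},{"ax":0,"ay":0,"az":0,"dx":0,"dy":0,"dz":0,"jaw":-1},{"ax":0,"ay":0,"az":0,"dx":0,"dy":0,"dz":0,"jaw":-1}]'
```

```text
time: 12.33
tcp_pos: [0.4479, -0.2688, 0.03]
orientation: [0.693, -0.692, 0.143, -0.143]
ft_force: [-0.2, 0.7, 0.4]
gripper_width: 0.0597
time: 13.0
tcp_pos: [0.4479, -0.2704, 0.0312]
orientation: [-0.692, 0.693, -0.144, 0.145]
ft_force: [-0.6, 0.5, 7.1]
gripper_width: 0.0116
```

```bash
python3 -m pendant '[{"ax":0,"ay":0,"az":0,"dx":0,"dy":0,"dz":30,"jaw":-1},{"ax":0,"ay":0,"az":3,"dx":0,"dy":10,"dz":60,"jaw":-1},{"ax":0,"ay":0,"az":9,"dx":28,"dy":30,"dz":60,"jaw":-1},{"ax":0,"ay":0,"az":15,"dx":60,"dy":50,"dz":60,"jaw":-1},{"ax":0,"ay":0,"az":21,"dx":92,"dy":70,"dz":60,"jaw":-1},{"ax":0,"ay":0,"az":27.1,"dx":124,"dy":85,"dz":60,"jaw":-1},{"ax":0,"ay":0,"az":27.1,"dx":155,"dy":95,"dz":60,"jaw":-1},{"ax":0,"ay":0,"az":27.1,"dx":170,"dy":97,"dz":60,"jaw":-1},{"ax":0,"ay":0,"az":27.1,"dx":170,"dy":97,"dz":60,"jaw":-1},{"ax":0,"ay":0,"az":27.1,"dx":170,"dy":97,"dz":60,"jaw":-1}]' && python3 -m pendant '[{"ax":0,"ay":0,"az":0,"dx":0,"dy":0,"dz":-20,"jaw":-1},{"ax":0,"ay":0,"az":0,"dx":0,"dy":0,"dz":-35,"jaw":-1},{"ax":0,"ay":0,"az":0,"dx":0,"dy":0,"dz":-42,"jaw":-1},{"ax":0,"ay":0,"az":0,"dx":0,"dy":0,"dz":-46,"jaw":-1},{"ax":0,"ay":0,"az":0,"dx":0,"dy":0,"dz":-48,"jaw":-1},{"ax":0,"ay":0,"az":0,"dx":0,"dy":0,"dz":-48,"jaw":-1},{"ax":0,"ay":0,"az":0,"dx":0,"dy":0,"dz":-48,"jaw":-1},{"ax":0,"ay":0,"az":0,"dx":0,"dy":0,"dz":-48,"jaw":-1}]'
python3 - <<'E'
from h import *
im=read_camera('scene')[:,:,::-1]; cv2.imwrite('pics/s3.png',crop(im,160,130,400,300,3))
E
```

```text
time: 13.83
tcp_pos: [0.6173, -0.1724, 0.0898]
orientation: [0.707, -0.707, -0.022, 0.023]
ft_force: [-0.7, 0.3, -0.3]
gripper_width: 0.0115
time: 14.5
tcp_pos: [0.6178, -0.1734, 0.043]
orientation: [-0.707, 0.707, 0.023, -0.022]
ft_force: [0.5, -0.1, -2.0]
gripper_width: 0.0116
```

View pics/s3.png

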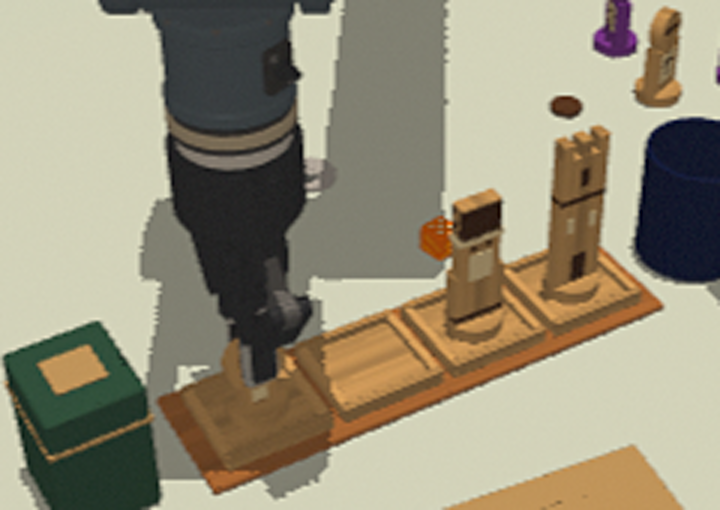

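Wizard and castle are both upright in their recesses, and the toad is ready in tray_4. I'll release it and go to the knight.

```bash
python3 -m pendant '[{"ax":0,"ay":0,"az":0,"dx":0,"dy":0,"dz":-1,"jaw":-1},{"ax":0,"ay":0,"az":0,"dx":0,"dy":0,"dz":-1,"jaw":0},{"ax":0,"ay":0,"az":0,"dx":0,"dy":0,"dz":-1,"jaw":0},{"ax":0,"ay":0,"az":0,"dx":0,"dy":0,"dz":-1,"jaw":0},{"ax":0,"ay":0,"az":0,"dx":0,"dy":0,"dz":-1,"jaw":0},{"ax":0,"ay":0,"az":0,"dx":0,"dy":0,"dz":30,"jaw":0.4},{"ax":0,"ay":0,"az":0,"dx":0,"dy":0,"dz":65,"jaw":0.4},{"ax":0,"ay":0,"az":0,"dx":0,"dy":0,"dz":105,"jaw":0.4},{"ax":0,"ay":0,"az":0,"dx":0,"dy":0,"dz":140,"jaw":0.4},{"ax":0,"ay":0,"az":0,"dx":0,"dy":0,"dz":140,"jaw":0.4}]' && python3 -m pendant '[{"ax":0,"ay":0,"az":-3.6,"dx":-120,"dy":240,"dz":0,"jaw":0.4},{"ax":0,"ay":0,"az":-3.6,"dx":-120,"dy":240,"dz":0,"jaw":0.4},{"ax":0,"ay":0,"az":-3.6,"dx":-120,"dy":240,"dz":0,"jaw":0.4},{"ax":0,"ay":0,"az":-3.6,"dx":-120,"dy":240,"dz":0,"jaw":0.4},{"ax":0,"ay":0,"az":-3.6,"dx":-120,"dy":240,"dz":0,"jaw":0.4},{"ax":0,"ay":0,"az":-3.6,"dx":-120,"dy":240,"dz":0,"jaw":0.4},{"ax":0,"ay":0,"az":-3.6,"dx":-120,"dy":240,"dz":0,"jaw":0.4},{"ax":0,"ay":0,"az":-3.6,"dx":-120,"dy":240,"dz":0,"jaw":0.4}]' && python3 -m pendant '[{"ax":0,"ay":0,"az":0,"dx":-91,"dy":210,"dz":0,"jaw":0.4},{"ax":0,"ay":0,"az":0,"dx":-91,"dy":210,"dz":0,"jaw":0.4},{"ax":0,"ay":0,"az":0,"dx":-91,"dy":210,"dz":0,"jaw":0.4},{"ax":0,"ay":0,"az":0,"dx":-91,"dy":210,"dz":0,"jaw":0.4},{"ax":0,"ay":0,"az":0,"dx":-91,"dy":210,"dz":0,"jaw":0.4},{"ax":0,"ay":0,"az":0,"dx":-91,"dy":210,"dz":0,"jaw":0.4},{"ax":0,"ay":0,"az":0,"dx":-91,"dy":210,"dz":0,"jaw":0.4},{"ax":0,"ay":0,"az":0,"dx":-91,"dy":210,"dz":0,"jaw":0.4},{"ax":0,"ay":0,"az":0,"dx":-91,"dy":210,"dz":0,"jaw":0.4}]' && python3 look.py kn 300 220 3
```

```text
time: 15.38
tcp_pos: [0.6222, -0.1749, 0.1906]
orientation: [-0.704, 0.709, 0.027, -0.017]
ft_force: [1.4, -0.1, 1.0]
gripper_width: 0.0597
time: 16.05
tcp_pos: [0.4938, 0.0707, 0.182]
orientation: [0.708, -0.707, -0.0, 0.003]
ft_force: [-0.3, -0.3, 0.4]
gripper_width: 0.06
time: 16.8
tcp_pos: [0.4075, 0.2764, 0.1823]
orientation: [-0.707, 0.707, 0.0, 0.0]
ft_force: [0.1, 0.1, 0.1]
gripper_width: 0.0597
crop origin 200 147 scale 3.0 [0.4075 0.2764 0.1823]
```

View pics/knc.png

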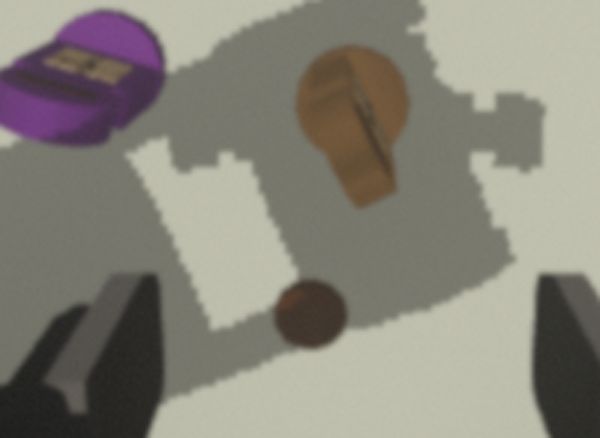

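```bash
python3 pts.py kn 200 147 3 .065 358,207 396,190; python3 pts.py kn 200 147 3 .01 353,100; python3 pts.py kn 200 147 3 .06 355,95 390,180;python3 pts.py kn 200 147 3 .02 0,145 108,143
```

```text
[412.  254.5]
[423.2 259.7]
mean [417.6 257.1] len 0.0123 angle of normal (yaw) 115.2
[410.9 274.9]
mean [410.9 274.9] len 0.0 angle of normal (yaw) 90.0
[411.2 287.1]
[421.6 261.3]
mean [416.4 274.2] len 0.0279 angle of normal (yaw) 22.0
[291.  261.5]
[327.7 262.2]
mean [309.3 261.9] len 0.0367 angle of normal (yaw) 91.0
```

Knight is at (411,274) with yaw about 24°. The nearest purple look-alike is about 90 mm away in x, so the fingers are clear.

```bash
python3 -m pendant '[{"ax":0,"ay":0,"az":7,"dx":3.5,"dy":-2.4,"dz":-20,"jaw":0.4},{"ax":0,"ay":0,"az":14,"dx":3.5,"dy":-2.4,"dz":-40,"jaw":0.4},{"ax":0,"ay":0,"az":21,"dx":3.5,"dy":-2.4,"dz":-55,"jaw":0.4},{"ax":0,"ay":0,"az":24,"dx":3.5,"dy":-2.4,"dz":-60,"jaw":0.4},{"ax":0,"ay":0,"az":24,"dx":3.5,"dy":-2.4,"dz":-65,"jaw":0.4},{"ax":0,"ay":0,"az":24,"dx":3.5,"dy":-2.4,"dz":-90,"jaw":0.4},{"ax":0,"ay":0,"az":24,"dx":3.5,"dy":-2.4,"dz":-120,"jaw":0.4},{"ax":0,"ay":0,"az":24,"dx":3.5,"dy":-2.4,"dz":-136,"jaw":0.4},{"ax":0,"ay":0,"az":24,"dx":3.5,"dy":-2.4,"dz":-136,"jaw":0.4},{"ax":0,"ay":0,"az":24,"dx":3.5,"dy":-2.4,"dz":-136,"jaw":0.4}]' && python3 -m pendant '[{"ax":0,"ay":0,"az":0,"dx":0,"dy":0,"dz":0,"jaw":-1},{"ax":0,"ay":0,"az":0,"dx":0,"dy":0,"dz":0,"jaw":-1},{"ax":0,"ay":0,"az":0,"dx":0,"dy":0,"dz":0,"jaw":-1},{"ax":0,"ay":0,"az":0,"dx":0,"dy":0,"dz":0,"jaw":-1},{"ax":0,"ay":0,"az":0,"dx":0,"dy":0,"dz":0,"jaw":-1},{"ax":0,"ay":0,"az":0,"dx":0,"dy":0,"dz":0,"jaw":-1},{"ax":0,"ay":0,"az":0,"dx":0,"dy":0,"dz":0,"jaw":-1},{"ax":0,"ay":0,"az":0,"dx":0,"dy":0,"dz":0,"jaw":-1}]'
```

```text
time: 17.68
tcp_pos: [0.4104, 0.2738, 0.0459]
orientation: [-0.692, 0.692, 0.146, -0.147]
ft_force: [0.6, -0.5, 0.3]
gripper_width: 0.0599
time: 18.35
tcp_pos: [0.4103, 0.2749, 0.0469]
orientation: [0.692, -0.692, -0.147, 0.147]
ft_force: [-0.8, 0.0, 5.3]
gripper_width: 0.0113
```

```bash
python3 -m pendant '[{"ax":0,"ay":0,"az":0,"dx":0,"dy":0,"dz":30,"jaw":-1},{"ax":0,"ay":0,"az":0,"dx":0,"dy":0,"dz":65,"jaw":-1},{"ax":0,"ay":0,"az":-4,"dx":15,"dy":-20,"dz":80,"jaw":-1},{"ax":0,"ay":0,"az":-8,"dx":30,"dy":-50,"dz":80,"jaw":-1},{"ax":0,"ay":0,"az":-12,"dx":40,"dy":-85,"dz":80,"jaw":-1},{"ax":0,"ay":0,"az":-16,"dx":45,"dy":-122,"dz":80,"jaw":-1},{"ax":0,"ay":0,"az":-20.4,"dx":50,"dy":-160,"dz":80,"jaw":-1},{"ax":0,"ay":0,"az":-20.4,"dx":50,"dy":-198,"dz":80,"jaw":-1},{"ax":0,"ay":0,"az":-20.4,"dx":50,"dy":-230,"dz":80,"jaw":-1},{"ax":0,"ay":0,"az":-20.4,"dx":50,"dy":-250,"dz":80,"jaw":-1}]' && python3 -m pendant '[{"ax":0,"ay":0,"az":0,"dx":0,"dy":-30,"dz":0,"jaw":-1},{"ax":0,"ay":0,"az":0,"dx":0,"dy":-65,"dz":0,"jaw":-1},{"ax":0,"ay":0,"az":0,"dx":5,"dy":-100,"dz":0,"jaw":-1},{"ax":0,"ay":0,"az":0,"dx":30,"dy":-118,"dz":0,"jaw":-1},{"ax":0,"ay":0,"az":0,"dx":65,"dy":-118,"dz":0,"jaw":-1},{"ax":0,"ay":0,"az":0,"dx":100,"dy":-118,"dz":0,"jaw":-1},{"ax":0,"ay":0,"az":0,"dx":130,"dy":-118,"dz":0,"jaw":-1},{"ax":0,"ay":0,"az":0,"dx":152,"dy":-118,"dz":0,"jaw":-1},{"ax":0,"ay":0,"az":0,"dx":152,"dy":-118,"dz":0,"jaw":-1},{"ax":0,"ay":0,"az":0,"dx":152,"dy":-118,"dz":0,"jaw":-1}]'
```

```text
time: 19.18
tcp_pos: [0.4599, 0.0218, 0.1262]
orientation: [-0.707, 0.707, 0.021, -0.021]
ft_force: [1.1, -0.8, -1.1]
gripper_width: 0.0117
time: 20.02
tcp_pos: [0.6123, -0.0932, 0.1256]
orientation: [0.707, -0.707, -0.022, 0.023]
ft_force: [-0.0, 1.2, -1.5]
gripper_width: 0.0112
```

Next I'll lower by 68 mm to just above the recess floor and check.

```bash
python3 -m pendant '[{"ax":0,"ay":0,"az":0,"dx":0,"dy":0,"dz":-30,"jaw":-1},{"ax":0,"ay":0,"az":0,"dx":0,"dy":0,"dz":-50,"jaw":-1},{"ax":0,"ay":0,"az":0,"dx":0,"dy":0,"dz":-60,"jaw":-1},{"ax":0,"ay":0,"az":0,"dx":0,"dy":0,"dz":-66,"jaw":-1},{"ax":0,"ay":0,"az":0,"dx":0,"dy":0,"dz":-68,"jaw":-1},{"ax":0,"ay":0,"az":0,"dx":0,"dy":0,"dz":-68,"jaw":-1},{"ax":0,"ay":0,"az":0,"dx":0,"dy":0,"dz":-68,"jaw":-1},{"ax":0,"ay":0,"az":0,"dx":0,"dy":0,"dz":-68,"jaw":-1}]'
 python3 -m pendant '[{"ax":0,"ay":0,"az":0,"dx":0,"dy":0,"dz":-1,"jaw":-1},{"ax":0,"ay":0,"az":0,"dx":0,"dy":0,"dz":-1,"jaw":0},{"ax":0,"ay":0,"az":0,"dx":0,"dy":0,"dz":-1,"jaw":0},{"ax":0,"ay":0,"az":0,"dx":0,"dy":0,"dz":-1,"jaw":0},{"ax":0,"ay":0,"az":0,"dx":0,"dy":0,"dz":-1,"jaw":0},{"ax":0,"ay":0,"az":0,"dx":0,"dy":0,"dz":40,"jaw":0.4},{"ax":0,"ay":0,"az":0,"dx":0,"dy":0,"dz":80,"jaw":0.4},{"ax":0,"ay":0,"az":0,"dx":0,"dy":0,"dz":120,"jaw":0.4},{"ax":0,"ay":0,"az":0,"dx":-30,"dy":0,"dz":160,"jaw":0.4},{"ax":0,"ay":0,"az":0,"dx":-60,"dy":0,"dz":200,"jaw":0.4}]' && python3 -m pendant '[{"ax":0,"ay":0,"az":0,"dx":-110,"dy":50,"dz":180,"jaw":0.4},{"ax":0,"ay":0,"az":0,"dx":-110,"dy":50,"dz":180,"jaw":0.4},{"ax":0,"ay":0,"az":0,"dx":-110,"dy":50,"dz":180,"jaw":0.4},{"ax":0,"ay":0,"az":0,"dx":-110,"dy":50,"dz":180,"jaw":0.4},{"ax":0,"ay":0,"az":0,"dx":-110,"dy":50,"dz":180,"jaw":0.4},{"ax":0,"ay":0,"az":0,"dx":-110,"dy":50,"dz":180,"jaw":0.4},{"ax":0,"ay":0,"az":0,"dx":-110,"dy":50,"dz":180,"jaw":0.4},{"ax":0,"ay":0,"az":0,"dx":-110,"dy":50,"dz":180,"jaw":0.4}]'
python3 - <<'E'
from h import *
im=read_camera('scene')[:,:,::-1]; d=read_camera('side')[:,:,::-1]; cv2.imwrite('pics/s4.png',im);cv2.imwrite('pics/d4.png',d)
a=crop(im,160,130,430,310,2); b=crop(d,290,110,520,310,2)[:, :260*2]
c=np.zeros((max(a.shape[0],1)+240,800,3),np.uint8); 
a=crop(im,160,130,430,310,1.9);b=crop(d,290,110,470,290,1.55)
c=np.zeros((a.shape[0]+b.shape[0],800,3),np.uint8); c[:a.shape[0],:a.shape[1]]=a; c[a.shape[0]:,:b.shape[1]]=b
c=c[:600];cv2.imwrite('pics/fin.png',c)
from feet import blobs,foot
for n,i in (('scene',im),('side',d)):
    cc=cam(n)
    for nm,lo,hi in [('navy',(110,100,10),(128,255,110)),('orange',(3,180,120),(13,255,255))]:
        for ct in blobs(i.copy(),lo,hi):
            x,y,w,h=cv2.boundingRect(ct)
            if w<70: print(n,nm,(x,y,w,h),foot(cc,ct).round(3)[:2])
E
```

```text
time: 20.68
tcp_pos: [0.6125, -0.0936, 0.0591]
orientation: [-0.707, 0.707, 0.023, -0.022]
ft_force: [0.0, 0.5, -0.3]
gripper_width: 0.0116
time: 21.52
tcp_pos: [0.5625, -0.0936, 0.2469]
orientation: [-0.706, 0.707, 0.023, -0.022]
ft_force: [0.1, -0.3, 0.2]
gripper_width: 0.0598
time: 22.18
tcp_pos: [0.4519, -0.0433, 0.4249]
orientation: [-0.707, 0.707, 0.023, -0.022]
ft_force: [-0.2, 0.1, -0.9]
gripper_width: 0.0598
scene navy (372, 170, 40, 54) [0.616 0.173]
side navy (296, 125, 45, 50) [0.586 0.159]
side orange (321, 213, 13, 10) [0.529 0.025]
```

View pics/fin.png

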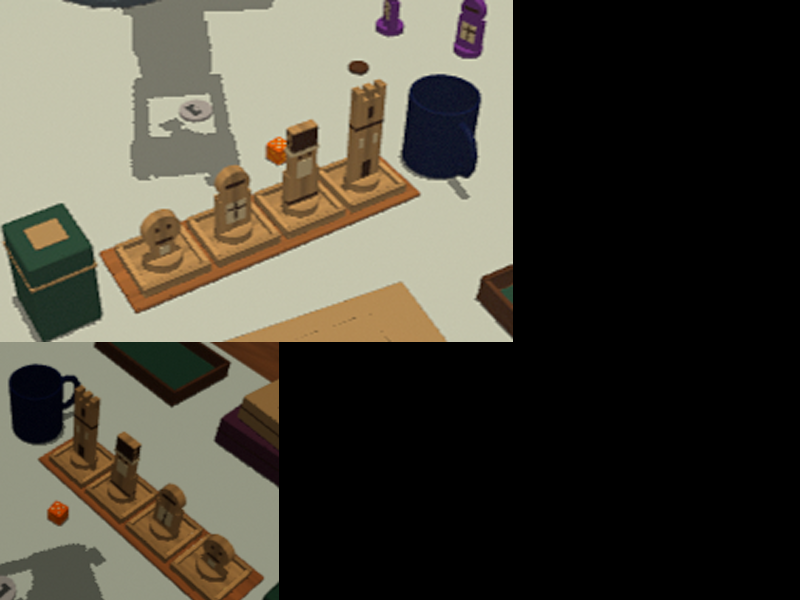

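Both views show castle, wizard, knight and toad upright and centred, stepping down from the mug's end. The mug and die pixels haven't changed, and the arm is clear.

```bash
python3 -c "
from station import job; print(job.hand_in())"
```

```text
the job is handed in; nothing more can be done
None
```

The four standees are in the trays in height order: castle in tray_1 next to the mug, then wizard, knight and toad in tray_4. I handed the job in after about 22 s of robot time; it reports no verdict.

**Last checks:**
- **Standees:** the final scene and side pictures show all four upright and, by eye, centred in their recesses with faces parallel to the row. I did not measure their final positions.
- **Tray position:** my two estimates of where the tray row lies agreed to about 3 mm. I released each standee within about 1 mm of the computed recess-floor height.
- **Mug and look-alikes:** the mug's pixels match the start to about 1 mm. I never approached the purple look-alikes.
- **Die:** in the scene view my final colour mask no longer picked it up as a separate blob. The side view gave only a partial blob, so its computed position read 10–15 mm off. That blob sits within 1 px of the starting position and the arm never went near the die, so I took this to be a fault of the mask.

One early move was refused because its rows lacked some keys; the arm did not move then.

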